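# Start the bell polisher from its control board

## Task

Bring the bell-polishing machine to life from its control board: with closed fingers, first press the raised half of the large rocker (main isolator) fully down, then the raised half of the small rocker (dust extractor) fully down, and only then press the round start button fully in and let it come back up. Leave both rockers switched over. Only press: leave the brass bell, the hammer and the steel collar standing or lying where they are.

Things in the scene. Friction and masses are not known exactly. Their poses are not given: they have to be found in the camera images.
- board: Fixed wooden board on the bench, 130 mm (x) by 460 mm (y), 18 mm thick; origin at the centre of its underside, x roughly away from the robot (turned up to 0.35 rad). On it, in a row along y, 110 mm apart and in any order: three fixed grey boxes 36 mm high (two rockers, start button) and a loose brass bell, each up to 0.12 rad crooked.
- isolator_press (a point): Press point of the LARGE rocker: on its raised half, 23 mm from the crease, mid-width. Black, V-shaped, 76 x 42 mm (each half 38 mm), on a box 104 x 70 mm. Off: the half further from the robot is raised, sloping up at 0.30 rad, its end 11 mm above the crease. On: that half is level, 66 mm above the bench. The point sinks 7 mm.
- extractor_press (a point): Press point of the SMALL rocker: on its raised half, 16 mm from the crease, mid-width. Black, V-shaped, 54 x 26 mm (each half 27 mm), on a box 78 x 52 mm. Works like the large one: off, the half further from the robot is raised at 0.30 rad, its end 8 mm above the crease; on, that half is level, 66 mm above the bench. The point sinks 5 mm.
- start_top (a point): Centre of the top of the round START button: flat black plastic cap of 34 mm diameter in a grey collar of 50 mm diameter on a grey box 70 x 62 mm; top 72 mm above the bench, and the cap stands 6 mm above the collar; pressed straight down it travels 6 mm, until about flush with its collar, and springs back up when let go.
- isolator (a joint): Large rocker, rad: about 0 off, 0.30 fully over (on); it has no spring and stays where it is left; needs about 3 N pressed at its press point.
- extractor (a joint): Small rocker, rad: about 0 off, 0.30 fully over (on); it has no spring and stays where it is left; needs about 3 N pressed at its press point.
- start (a joint): Start button, m: 0 up, 0.006 fully in; spring, about 1.5 N to begin moving and 5 N fully in.
- bell: Loose brass hand bell standing mouth down on the board in the row of controls: 56 mm diameter at the mouth, 62 mm high with its loop; origin at the centre of its mouth. Leave it standing.
- hammer: Loose hammer with wooden handle, 260 mm long, lying on the bench beyond the board (its x, handle to head, roughly along the board's y); origin under its middle. Leave it lying.
- collar: Loose dark steel collar (ring) 60 mm in diameter, 28 mm high, standing on the bench between the robot and the board; origin at the centre of its underside. Leave it standing.
Things that resemble listed ones, but are neither listed nor needed, are in the scene too. Of the things shaped like the bell, the brass one is meant. There is more than one size of the collar; the job needs the smaller.

How it is judged (in metres and radians):
On the way, in this order (a step that is already met when the one before it is completed fails the run):
1. the large rocker is pressed over (value of joint isolator above 0.24 rad), for 0.1 s.
2. the small rocker is pressed over (value of joint extractor above 0.24 rad), for 0.1 s.
3. the start button is pressed in (value of joint start above 0.0048 m), for 0.05 s.
At the end, for the whole second after the job is handed in: Both rockers are over (joint above 0.24 of 0.30 rad), the start button is back up (within 1.5 mm), and the bell, hammer and collar are at rest within 25 mm of where they began, the bell upright (value of joint each of isolator, extractor above 0.24 rad and value of joint start below 0.0015 m and distance of each of bell, hammer, collar from where it was at the start of the episode below 0.025 m and linear speed of each of bell, hammer, collar below 0.02 m/s and angle between bell's own z axis and vertical below 0.1 rad); the robot touches nothing.
It fails at once if the small rocker is switched while the large one is off (value of joint extractor above 0.15 rad and value of joint isolator below 0.24 rad).
It fails at once if the start button is pressed while a rocker is off (value of joint start above 0.003 m and value of joint any of isolator, extractor below 0.24 rad).
It fails at once if the bell, hammer or collar is moved by more than 25 mm, lifted or tipped (distance of any of bell, hammer, collar from where it was at the start of the episode above 0.025 m or height (world z) of bell above 0.03 m or height (world z) of collar above 0.012 m or angle between bell's own z axis and vertical above 0.35 rad).
It also fails if it takes over 48 s, if anything falls off the work surface, if the arm or the gripper's body presses on something with over 40 N, if the wrist force passes 120 N, or if a joint passes its speed limit or range.

## Robot

A 6-joint arm with a two-finger parallel gripper is mounted at the origin on the work surface. World frame = base frame: x ahead of the robot, y to its left, z up, the work surface at z = 0. Lengths are in m, angles in degrees, forces in N, time in s.
With the tool pointing down it reaches from about 0.325 to 0.85 m from the base axis. Payload 4.4 kg.
Tool frame: the origin (TCP) lies between the finger pads; the fingertips stand 22 mm ahead of it and the grasp point (between the pads) lies 3 mm ahead of it; z points along the fingers, y is the line along which they close (so a half turn about z gives the same grasp; the last joint's range is limited). The gripper opens to 94 mm and grips with 3 to 60 N. Pads are 16 mm wide; open, the fingers measure 119 mm over their backs; the gripper's body (75 mm by 177 mm) begins 78 mm behind the grasp point.
Start: joints at [64.429, 11.837, 88.321, -0, 79.842, -8.623], TCP at [0.168, 0.55, 0.227] pointing down, gripper open.
Joint ranges: [-156.59, 156.59], [-49.26, 127.26], [12.9, 141.05], [-63.56, 243.56], [4.71, 150.69], [-161.64, 161.64]. Speed limits (degrees/s): [159.86, 159.86, 180, 180, 180, 180].

## Interface

Orientations are given as [roll, pitch, yaw] about the fixed x, y, z axes, in that order (R = Rz(yaw) Ry(pitch) Rx(roll)).
In Python, from bench import bot gives the robot as it stands. The module is installed in compiled form; this text tells all that it offers.
- The arm moves only by the tool move_arm, never from a script. Its argument "deltas" is a list that holds one entry, the list of rows, each a list of 7 numbers: the closure in counts, from 0 (fully open) to 255 (shut), then the shift along the tool's x, y, z in m, then the turn, a rotation vector about the tool's x, y, z in degrees. In form: [[[claw, x, y, z, ax, ay, az], ...]]. A call has 1 to 5 rows; each row is the pose to reach, as a shift and turn from the pose commanded when the call began, along the tool's axes at that moment; what a row does not reach only later rows make up. A row lasts 1/12 s, in which the tool goes at most 41.7 mm and 7.16 degrees, less where a joint would pass 70% of its speed; a pose out of reach is approached as far as the arm can. A call with a gripper value outside its range is refused whole. The fingers move at their own pace and stop on an object; "force" is the grip in N (left out, the last holds). Time passes only in rows, so rows that repeat a pose let the fingers close. It gives the time, the measured TCP pose, the force, the opening and the grip force at its end, in the units of the state.
- bot.state(): the state, without advancing time (a new reading comes with each control period).
- bot.snapshot(name): name is "scene" or "side" or "wrist"; returns (picture, depth): 420x560x3 uint8, blue, green, red; 420x560 float32, m along the optical axis (not along the pixel's ray), 0 where there is no reading.
- bot.get_calibration(name): a dict with "intrinsics" (3x3 intrinsics, pixels), "dist_coeffs" ([k1, k2, p1, p2, k3] as OpenCV has them; the pictures are not rectified), "pose" (4x4, takes a point from camera to world coordinates). Camera axes: x right, y down, z forward; pixel columns grow to the right and rows downward; lengths in m; the calibration is good to about 2 mm. A picture is of the moment at which its call begins: read the wrist's pose just before it. get_calibration takes no time and is no camera call; for the wrist camera it gives the pose at the moment of the call.
- bot.sign_off(): hands the job in; it is judged then, once.
The state is a dict: "t": time; "qpos": joint angles; "dq": joint speeds; "effort": joint torques, N m; "eef_pos": TCP position; "tool_rot": TCP orientation; "wrist_force": force on the tool from outside, world axes, zero at the start; "wrist_torque": the same for the moment, N m; "finger_gap": opening from 0.0 (shut) to 1.0 (fully open); "grip_force": force on a finger pad.
Only numpy, scipy, OpenCV 4.12 (cv2) and the standard library are available. Lean on these libraries where they do the work, as an engineer would, in place of code of your own. Each camera call takes 0.05 s, during which the arm holds its last target. There are 200 camera calls.

## Working session

There is one attempt and no reset: what is moved stays moved. The work goes in short steps, Python scripts to look and compute and a tool call to move; the robot and the scene stay as the last step left them, time stands still between calls to the robot, and variables do not carry over. Pictures are saved under pics/ and viewed, at most 10 in all, crops included, and the job is handed in when it is done.

Besides the shell and the picture viewer there is one more tool, called after "Call:" as a command line: name --argument value ..., lists and objects as JSON in quotes. move_arm: Moves the arm, as the interface text tells. Its arguments: {"type":"object","properties":{"deltas":{"type":"array","items":{"type":"array","items":{"type":"array","items":{"type":"number"}}}},"force":{"type":"number"}},"required":["deltas"]}

```bash
mkdir -p pics
cat > h.py <<'E'
import numpy as np, cv2
from bench import bot
def snap(n,f):
    c=bot.get_calibration(n); im,d=bot.snapshot(n); cv2.imwrite(f'pics/{f}.png',im)
    np.savez(f'{f}.npz',im=im,d=d,K=c['intrinsics'],D=c['dist_coeffs'],T=c['pose']); return im,d
def load(f): return np.load(f'{f}.npz')
def ray(z,uv):
    p=cv2.undistortPoints(np.float64(uv).reshape(-1,1,2),z['K'],z['D'])[:,0]
    return z['T'][:3,3], np.c_[p,np.ones(len(p))]@z['T'][:3,:3].T
def onz(z,uv,h):
    o,r=ray(z,uv); return o+r*((h-o[2])/r[:,2])[:,None]
def cloud(z):
    H,W=z['d'].shape; v,u=np.mgrid[:H,:W]; o,r=ray(z,np.c_[u.ravel(),v.ravel()])
    return (o+r*z['d'].reshape(-1,1)).reshape(H,W,3)
E
python3 - <<'E'
from h import *
a,_=snap('scene','s1');b,_=snap('side','d1');c,_=snap('wrist','w1')
print(bot.state())
for n in('scene','side','wrist'):print(bot.get_calibration(n)['pose'].round(3))
E
```

```text
{'t': 0.15, 'qpos': array([ 6.44278629e+01,  1.18756210e+01,  8.83814727e+01, -3.11583171e-03,
        7.98409622e+01, -8.62391476e+00]), 'dq': array([ 0.08284261, -0.01212511, -0.19178463, -0.00909205, -0.05096967,
        0.00603488]), 'effort': array([ 6.11320957e-04, -3.71311212e+01, -2.81813121e+01,  7.00451969e-02,
        3.27278674e-02, -9.69220378e-05]), 'eef_pos': array([0.16741158, 0.54951192, 0.22656932]), 'tool_rot': array([-1.79902593e+02, -1.16719106e-02,  1.63052320e+02]), 'wrist_force': array([ 0.27041478,  0.33240957, -0.49000903]), 'wrist_torque': array([-0.00672534, -0.0146629 , -0.00768214]), 'grip_force': 0.0, 'finger_gap': 0.9991412497723362}
[[-0.516  0.451 -0.728  1.145]
 [ 0.857  0.268 -0.441  0.426]
 [-0.003 -0.851 -0.524  0.535]
 [ 0.     0.     0.     1.   ]]
[[ 0.971 -0.115  0.209  0.357]
 [-0.238 -0.513  0.824 -0.75 ]
 [ 0.012 -0.85  -0.526  0.569]
 [ 0.     0.     0.     1.   ]]
[[ 0.292  0.926  0.24   0.099]
 [ 0.956 -0.282 -0.075  0.57 ]
 [-0.002  0.252 -0.968  0.384]
 [ 0.     0.     0.     1.   ]]
```

View pics/s1.png

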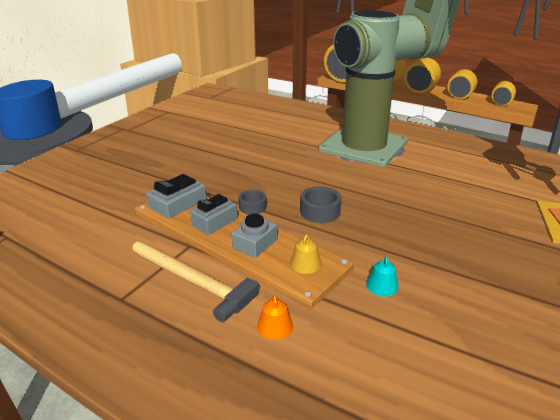

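View pics/d1.png

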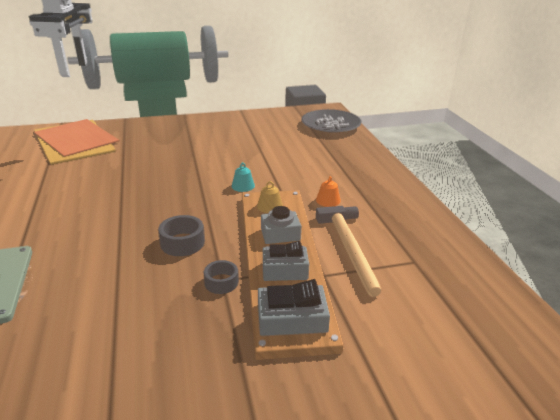

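Scene view: large rocker (175,187), small rocker (213,205), start button (254,225), brass bell (306,255). The orange bell (275,318) and teal bell (384,277) are decoys, as is the big ring (320,204). The job's collar is at (252,200). The side view shows the same row: large (293,295), small (286,250), start (281,213), bell (269,197). Lookalikes: the two rockers differ in size, and the nearest one to the side camera is the larger.

Run:
```python
from h import *
for f in('s1','d1'):
    z=load(f);P=cloud(z);im=z['im'];x=im.max(2)
    m=((x<60)&(P[...,2]>.052)&(P[...,2]<.1)&(P[...,0]>.3)&(P[...,0]<.8)&(abs(P[...,1])<.5)&(z['d']>0)).astype(np.uint8)
    n,l,s,c=cv2.connectedComponentsWithStats(m)
    for i in range(1,n):
        if s[i,4]>25:
            Q=P[l==i]; r=cv2.minAreaRect(np.float32(Q[:,:2]*1000)); print(f,c[i].round(),s[i,4],Q.mean(0).round(4),np.percentile(Q[:,2],[2,98]).round(4),r)
a=cv2.resize(load('s1')['im'][165:285,130:330],None,fx=4,fy=4)
b=cv2.resize(load('d1')['im'][190:350,220:350],None,fx=3,fy=3)
cv2.imwrite('pics/c1.png',a[:, :]);
```

```text
s1 [174. 184.] 429 [ 0.5273 -0.202   0.0669] [0.0597 0.0761] ((520.3106689453125, -205.03314208984375), (43.90639877319336, 84.36890411376953), 80.89603424072266)
s1 [212. 203.] 258 [ 0.5442 -0.0911  0.0654] [0.0592 0.073 ] ((539.4148559570312, -93.45381927490234), (27.63326072692871, 59.490169525146484), 80.83039855957031)
s1 [254. 220.] 206 [0.5618 0.0182 0.0718] [0.0652 0.0748] ((559.1698608398438, 15.502471923828125), (33.965599060058594, 31.919872283935547), 67.97962188720703)
d1 [277. 254.] 46 [ 0.5203 -0.1073  0.0646] [0.0606 0.0673] ((521.0985107421875, -105.63593292236328), (7.487313747406006, 25.23708724975586), 78.97791290283203)
d1 [294. 253.] 45 [ 0.5485 -0.1129  0.0665] [0.0618 0.0732] ((547.255859375, -112.70014190673828), (4.020798683166504, 22.11458396911621), 77.36788940429688)
d1 [288. 297.] 761 [ 0.5103 -0.2176  0.0677] [0.0608 0.0731] ((518.5054931640625, -212.38970947265625), (42.98697280883789, 75.12728118896484), 79.13896179199219)
```

View pics/c1.png

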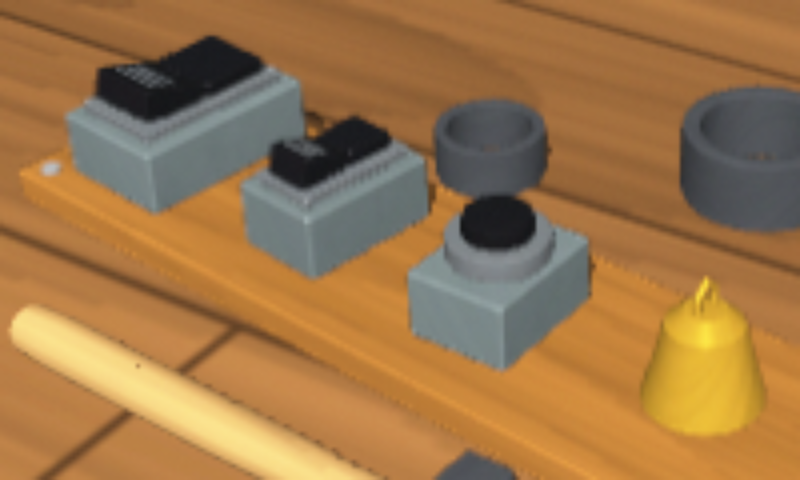

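Call:
move_arm --deltas '[[[255,-0.03,-0.028,0,0,0,0],[255,-0.058,-0.055,0,0,0,0],[255,-0.087,-0.082,0,0,0,0],[255,-0.116,-0.11,0,0,0,0],[255,-0.145,-0.137,0,0,0,0]]]' --force 20

```text
t: 0.57
eef_pos: [0.2665, 0.3749, 0.227]
tool_rot: [-180.0, -0.0, 163.1]
wrist_force: [0.9, -0.2, -0.1]
finger_gap: 0.682
grip_force: 0.0
```

Call:
move_arm --deltas '[[[255,-0.03,-0.028,0,0,0,0],[255,-0.058,-0.055,0,0,0,0],[255,-0.087,-0.082,0,0,0,0],[255,-0.116,-0.11,0,0,0,0],[255,-0.145,-0.137,0,0,0,0]]]'

```text
t: 0.98
eef_pos: [0.3654, 0.2015, 0.2274]
tool_rot: [180.0, 0.0, 163.1]
wrist_force: [1.1, -0.8, 0.0]
finger_gap: 0.325
grip_force: 0.0
```

Call:
move_arm --deltas '[[[255,-0.03,-0.028,0,0,0,0],[255,-0.058,-0.055,0,0,0,0],[255,-0.087,-0.082,0,0,0,0],[255,-0.116,-0.11,0,0,0,0],[255,-0.145,-0.137,0,0,0,0]]]'

```text
t: 1.4
eef_pos: [0.4643, 0.0281, 0.2273]
tool_rot: [180.0, -0.0, 163.0]
wrist_force: [-0.3, 0.4, -0.2]
finger_gap: 0.007
grip_force: 0.0
```

Call:
move_arm --deltas '[[[255,-0.03,-0.028,0,0,0,-2],[255,-0.058,-0.055,0,0,0,-4],[255,-0.087,-0.082,0,0,0,-6],[255,-0.111,-0.101,0,0,0,-8],[255,-0.111,-0.101,0,0,0,-8]]]'

```text
t: 1.82
eef_pos: [0.5429, -0.1039, 0.227]
tool_rot: [-179.9, 0.1, 170.8]
wrist_force: [-0.1, 0.4, 0.8]
finger_gap: 0.008
grip_force: 0.0
```

Run:
```python
from h import *
s=bot.state();print(s['t'],s['eef_pos'],s['tool_rot'],s['finger_gap'],s['qpos'])
im,d=snap('wrist','w2'); z=load('w2');P=cloud(z)
x=im.max(2)
m=((x<60)&(P[...,2]>.054)&(P[...,2]<.085)&(d>0)).astype(np.uint8)
n,l,st,c=cv2.connectedComponentsWithStats(m)
for i in range(1,n):
    if st[i,4]>100:
        Q=P[l==i]; r=cv2.minAreaRect(np.float32(Q[:,:2]*1000)); print(c[i].round(),st[i,4],Q.mean(0).round(4),np.percentile(Q[:,2],[2,98]).round(4),r)
```

```text
1.8167 [ 0.54287636 -0.10394792  0.2269689 ] [-1.79884347e+02  9.20688177e-02  1.70818132e+02] 0.007904983112146447 [-1.97548217e+01  9.10150013e+00  9.15919230e+01 -9.85432936e-02
  7.91948659e+01 -1.00554481e+02]
[162. 176.] 1509 [ 0.5005 -0.2062  0.0684] [0.0635 0.0701] ((500.76812744140625, -206.18142700195312), (41.39236068725586, 36.70304870605469), 80.95170593261719)
[387. 191.] 195 [0.5482 0.0052 0.074 ] [0.0683 0.077 ] ((550.2682495117188, 7.263496398925781), (16.738269805908203, 31.909908294677734), 35.35673141479492)
[164. 214.] 1172 [ 0.5365 -0.2118  0.0729] [0.0657 0.0792] ((538.5985717773438, -212.4102783203125), (41.3387451171875, 37.26714324951172), 80.39319610595703)
```

View pics/w2.png

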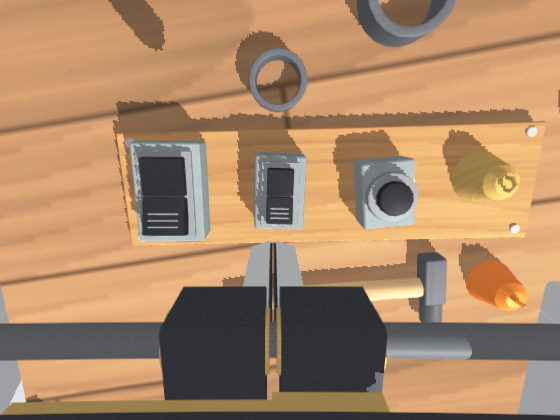

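Wrist view: large rocker at (162,176)/(164,214), its ribbed raised half lower in the picture (far from the robot). Small rocker (280,181)/(280,211), start cap (395,199), brass bell (500,183).

Run:
```python
from h import *
z=load('w2');im=z['im'];x=im.max(2)
for nm,(u0,u1,v0,v1),h in(('L',(132,196,148,240),.068),('S',(262,298,160,230),.067),('B',(370,420,172,222),.072)):
    m=np.zeros_like(x);m[v0:v1,u0:u1]=(x[v0:v1,u0:u1]<60)
    m=cv2.morphologyEx(m,cv2.MORPH_CLOSE,np.ones((5,5)))
    n,l,st,c=cv2.connectedComponentsWithStats(m);i=1+st[1:,4].argmax()
    k=cv2.findContours((l==i).astype(np.uint8),0,1)[0][0]
    Q=onz(z,k[:,0].astype(float),h)[:,:2]*1000
    print(nm,st[i],cv2.minAreaRect(np.float32(Q)),cv2.minEnclosingCircle(np.float32(Q)))
```

```text
L [ 139  157   49   78 3437] ((520.51904296875, -209.4822998046875), (44.7617301940918, 79.33516693115234), 77.92827606201172) ((520.62353515625, -211.0176544189453), 44.46332931518555)
S [267 168  27  44 387] ((532.075927734375, -95.87040710449219), (25.284605026245117, 43.01279830932617), 80.52491760253906) ((532.2310180664062, -96.76651000976562), 24.259916305541992)
B [377 181  32  30 230] ((550.5701904296875, 8.38718032836914), (19.737102508544922, 32.47925567626953), 32.621498107910156) ((555.5651245117188, 11.564821243286133), 16.33091163635254)
```

Call:
move_arm --deltas '[[[255,-0.005,-0.036,0,0,0,0],[255,-0.01,-0.072,0,0,0,0],[255,-0.016,-0.108,0.0,0,0,0],[255,-0.016,-0.108,0.04,0,0,0],[255,-0.016,-0.108,0.08,0,0,0]]]'

```text
t: 2.28
eef_pos: [0.5417, -0.2102, 0.1499]
tool_rot: [-179.9, 0.4, 170.9]
wrist_force: [0.3, 0.1, -0.8]
finger_gap: 0.007
grip_force: 0.0
```

Call:
move_arm --deltas '[[[255,0,0,0.02,0,0,0],[255,0,0,0.03,0,0,0],[255,0,0,0.03,0,0,0],[255,0,0,0.03,0,0,0]]]'

```text
t: 2.62
eef_pos: [0.5399, -0.2073, 0.118]
tool_rot: [180.0, 0.0, 171.1]
wrist_force: [-0.2, -0.2, 0.5]
finger_gap: 0.009
grip_force: 0.0
```

Run:
```python
from h import *
s=bot.state();print(s['t'],s['eef_pos'],s['tool_rot'],s['wrist_force'])
im,d=snap('side','d3');im2,_=snap('wrist','w3')
a=cv2.resize(im[170:360,190:370],(540,570));b=im2[:,:260]
cv2.imwrite('pics/c3.png',np.hstack([a,cv2.resize(b,(260,570))]))
```

```text
2.6167 [ 0.53991078 -0.20725015  0.11803707] [1.79994646e+02 1.35127362e-02 1.71106077e+02] [-0.16727424 -0.20884592  0.52907445]
```

View pics/c3.png

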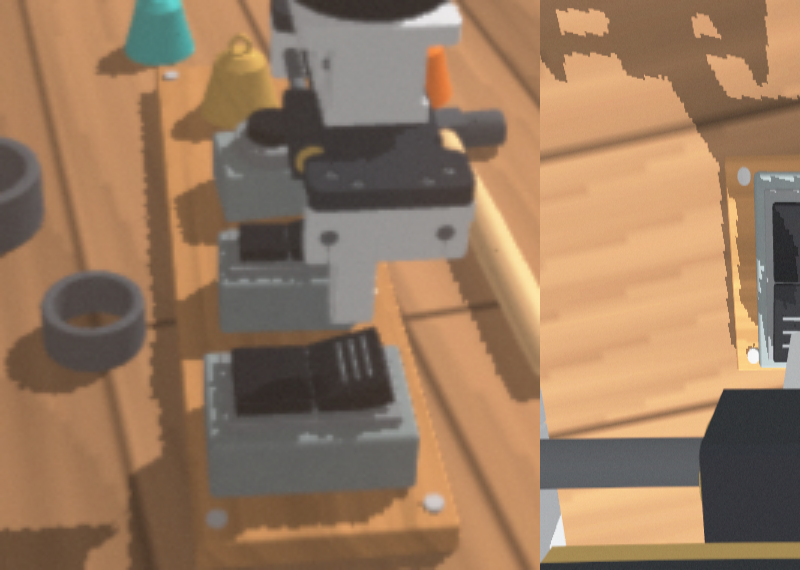

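The side crop shows the fingertip above the ribbed raised half of the large rocker (crop 350,360), so I correct by about 5 mm and press.

Call:
move_arm --deltas '[[[255,-0.0025,-0.0055,0.005,0,0,0],[255,-0.0025,-0.0055,0.015,0,0,0],[255,-0.0025,-0.0055,0.02,0,0,0],[255,-0.0025,-0.0055,0.025,0,0,0],[255,-0.0025,-0.0055,0.028,0,0,0]]]'

```text
t: 3.13
eef_pos: [0.5427, -0.2146, 0.0898]
tool_rot: [-180.0, 0.2, 171.0]
wrist_force: [3.4, 0.5, 13.4]
finger_gap: 0.003
grip_force: 7.8
```

Call:
move_arm --deltas '[[[255,0,0,0.001,0,0,0],[255,0,0,0.002,0,0,0],[255,0,0,0.002,0,0,0]]]'

```text
t: 3.38
eef_pos: [0.5428, -0.2146, 0.0899]
tool_rot: [-179.9, 0.2, 171.1]
wrist_force: [-0.2, 0.8, 11.7]
finger_gap: 0.006
grip_force: 5.7
```

Call:
move_arm --deltas '[[[255,0,0,0.002,0,0,0],[255,0,0,0.003,0,0,0],[255,0,0,0.003,0,0,0]]]'

```text
t: 3.63
eef_pos: [0.5429, -0.2146, 0.0897]
tool_rot: [-179.9, 0.2, 171.1]
wrist_force: [-6.7, 3.6, 24.2]
finger_gap: 0.007
grip_force: 12.6
```

Call:
move_arm --deltas '[[[255,0,0,-0.02,0,0,0],[255,0,0,-0.05,0,0,0],[255,-0.01,0.04,-0.05,0,0,0],[255,-0.02,0.08,-0.05,0,0,0],[255,-0.028,0.112,-0.05,0,0,0]]]'

```text
t: 4.05
eef_pos: [0.5863, -0.106, 0.1345]
tool_rot: [180.0, -0.0, 171.0]
wrist_force: [0.1, 0.3, 0.1]
finger_gap: 0.002
grip_force: 0.0
```

Run:
```python
from h import *
s=bot.state();print(s['t'],s['eef_pos'],s['tool_rot'],s['wrist_force'])
im,d=snap('side','d4');im2,_=snap('wrist','w4')
P=cloud(load('d4'));x=im.max(2);m=(x<60)&(abs(P[...,0]-.54)<.05)&(abs(P[...,1]+.21)<.05)&(P[...,2]>.055)&(P[...,2]<.09)
Q=P[m];t=(Q[:,:2]-[.5195,-.2093])@[.987,-.162]
for a in range(-40,44,8):
    q=Q[(t>=a/1e3)&(t<(a+8)/1e3)];print(a,len(q),np.median(q[:,2]).round(4) if len(q) else '')
a=cv2.resize(im[190:350,210:350],(490,560));b=cv2.resize(im2[100:260,150:300],(300,560))
cv2.imwrite('pics/c4.png',np.hstack([a,b]))
```

```text
4.05 [ 0.58634134 -0.10599109  0.13453156] [ 1.79959943e+02 -4.46609136e-02  1.70982001e+02] [0.13314355 0.32500609 0.12815083]
-40 1 0.0771
-32 31 0.0749
-24 36 0.0679
-16 30 0.0662
-8 20 0.0653
0 46 0.0663
8 22 0.0648
16 15 0.0634
24 5 0.0643
32 0 
40 0
```

View pics/c4.png

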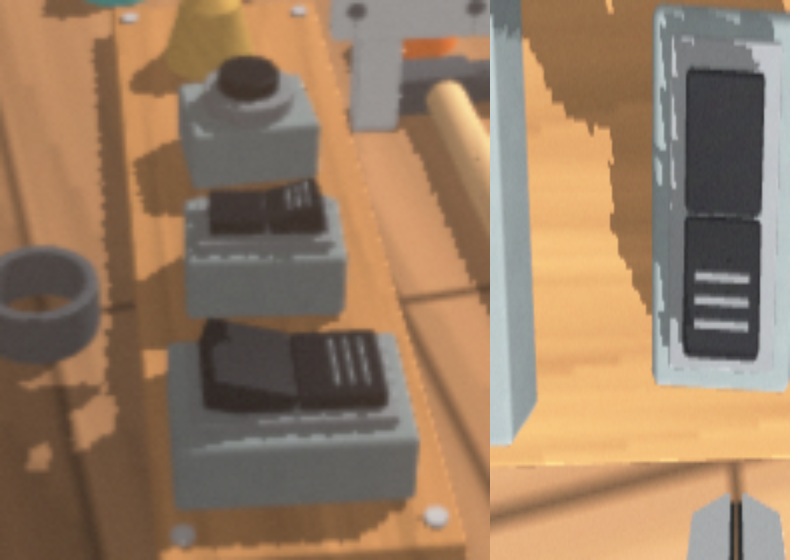

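Large rocker is over (near half now tilted up). The small one is in the wrist view, with its crease at about pixel (267,162) and the end of the raised half at (265,202).

Run:
```python
from h import *
z=load('w4');print(onz(z,[[267,162]],.066),onz(z,[[265,202]],.074),onz(z,[[268,120]],.066))
P=cloud(z);print(P[175:198:7,266].round(4),P[125:160:10,267].round(4))
im=z['im'];x=im.max(2);m=((x<60)).astype(np.uint8);m[:90]=0;m[230:]=0;m[:,:320]=0
n,l,s,c=cv2.connectedComponentsWithStats(m)
for i in range(1,n):
    if s[i,4]>150:
        k=cv2.findContours((l==i).astype(np.uint8),0,1)[0][0];e=cv2.fitEllipse(k);print(s[i],e,onz(z,[e[0]],.072))
```

```text
[[ 0.53888104 -0.0967172   0.066     ]] [[ 0.56457719 -0.10208916  0.074     ]] [[ 0.51175766 -0.09172924  0.066     ]]
[[ 0.547  -0.0986  0.0705]
 [ 0.5512 -0.0993  0.0733]
 [ 0.5557 -0.1     0.0745]
 [ 0.5604 -0.1007  0.0748]] [[ 0.5148 -0.0929  0.069 ]
 [ 0.5211 -0.0939  0.0685]
 [ 0.5275 -0.0949  0.0688]
 [ 0.534  -0.0959  0.0693]]
[406 140  55  49 610] ((432.5753173828125, 165.30331420898438), (45.669376373291016, 50.08549880981445), 75.16275787353516) [[0.5575224  0.01191748 0.072     ]]
```

Call:
move_arm --deltas '[[[255,0.017,0.001,0,0,0,0],[255,0.033,0.001,0,0,0,0],[255,0.033,0.001,0.01,0,0,0],[255,0.033,0.001,0.022,0,0,0],[255,0.033,0.001,0.03,0,0,0]]]'

```text
t: 4.57
eef_pos: [0.5531, -0.1019, 0.1023]
tool_rot: [180.0, -0.1, 171.0]
wrist_force: [0.9, -0.3, 0.4]
finger_gap: 0.005
grip_force: 0.0
```

Call:
move_arm --deltas '[[[255,0,0,0.005,0,0,0],[255,0,0,0.01,0,0,0],[255,0,0,0.013,0,0,0],[255,0,0,0.016,0,0,0],[255,0,0,0.017,0,0,0]]]'

```text
t: 4.98
eef_pos: [0.5556, -0.1022, 0.0898]
tool_rot: [-180.0, 0.2, 171.1]
wrist_force: [-3.7, 1.1, 15.8]
finger_gap: 0.003
grip_force: 8.2
```

Call:
move_arm --deltas '[[[255,0,0,0.002,0,0,0],[255,0,0,0.002,0,0,0],[255,0,0,0.002,0,0,0]]]'

```text
t: 5.23
eef_pos: [0.5556, -0.1022, 0.0897]
tool_rot: [-179.9, 0.2, 171.1]
wrist_force: [-6.4, 0.8, 19.8]
finger_gap: 0.001
grip_force: 10.1
```

Call:
move_arm --deltas '[[[255,0,0,-0.02,0,0,0],[255,0,0,-0.05,0,0,0],[255,-0.005,0.037,-0.05,0,0,0],[255,-0.01,0.074,-0.05,0,0,0],[255,-0.016,0.111,-0.05,0,0,0]]]'

```text
t: 5.65
eef_pos: [0.5876, 0.0062, 0.1362]
tool_rot: [-180.0, 0.1, 170.9]
wrist_force: [1.8, -0.0, 0.2]
finger_gap: 0.004
grip_force: 0.0
```

Run:
```python
from h import *
s=bot.state();print(s['t'],s['eef_pos'],s['tool_rot'],s['wrist_force'])
im,d=snap('side','d5');im2,_=snap('wrist','w5')
z=load('w5');x=im2.max(2);m=((x<60)).astype(np.uint8);m[:90]=0;m[230:]=0;m[:,:220]=0
n,l,st,c=cv2.connectedComponentsWithStats(m)
for i in range(1,n):
    if st[i,4]>150:
        k=cv2.findContours((l==i).astype(np.uint8),0,1)[0][0];k=cv2.convexHull(k);e=cv2.fitEllipse(k);print(st[i],e,onz(z,[e[0]],.073))
a=cv2.resize(im[190:350,210:350],(490,560));b=cv2.resize(im2[90:250,190:350],(300,560))
cv2.imwrite('pics/c5.png',np.hstack([a,b]))
```

```text
5.65 [0.58756965 0.0061704  0.13624282] [-1.79997797e+02  6.45726283e-02  1.70925961e+02] [ 1.76995592 -0.01179038  0.18319229]
[241 164  48  47 843] ((264.736328125, 187.0234832763672), (46.14342498779297, 48.04037857055664), 49.368507385253906) [[0.5560943  0.01276289 0.073     ]]
```

View pics/c5.png

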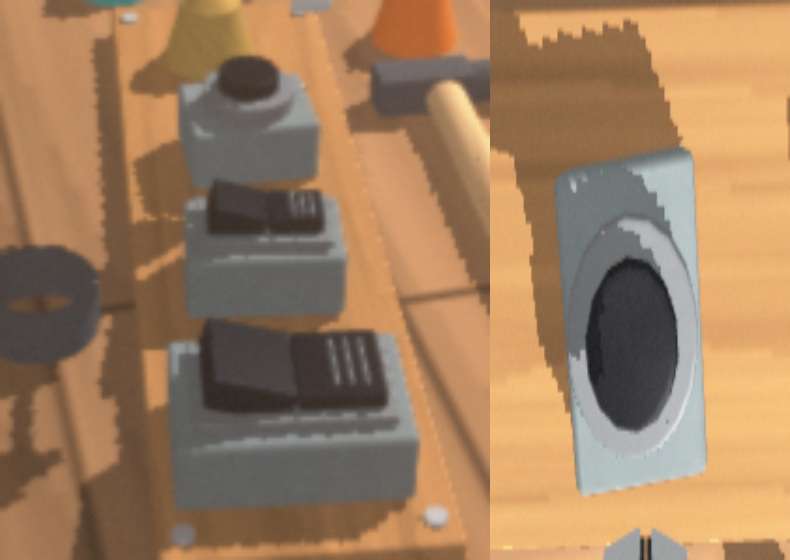

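Both rockers are over in the side crop. The start cap centre is at wrist pixel (265,187).

Call:
move_arm --deltas '[[[255,0.016,0.002,0,0,0,0],[255,0.032,0.002,0,0,0,0],[255,0.032,0.002,0.015,0,0,0],[255,0.032,0.002,0.03,0,0,0],[255,0.032,0.002,0.03,0,0,0]]]'

```text
t: 6.17
eef_pos: [0.5526, 0.0123, 0.1023]
tool_rot: [-180.0, -0.4, 171.0]
wrist_force: [-0.5, 0.6, 0.2]
finger_gap: 0.007
grip_force: 0.0
```

Call:
move_arm --deltas '[[[255,0,0,0,0,0,0],[255,0,0,0,0,0,0]]]'

```text
t: 6.33
eef_pos: [0.556, 0.0121, 0.1058]
tool_rot: [-180.0, 0.0, 171.0]
wrist_force: [-1.1, -1.3, 0.2]
finger_gap: 0.007
grip_force: 0.0
```

Call:
move_arm --deltas '[[[255,0,0,0.006,0,0,0],[255,0,0,0.01,0,0,0],[255,0,0,0.014,0,0,0],[255,0,0,0.017,0,0,0],[255,0,0,0.018,0,0,0]]]'

```text
t: 6.75
eef_pos: [0.5572, 0.0122, 0.0918]
tool_rot: [-180.0, 0.1, 171.1]
wrist_force: [-9.7, -0.2, 27.9]
finger_gap: 0.007
grip_force: 13.7
```

Call:
move_arm --deltas '[[[255,0,0,0.001,0,0,0],[255,0,0,0.001,0,0,0]]]'

```text
t: 6.92
eef_pos: [0.5572, 0.0122, 0.0918]
tool_rot: [-180.0, 0.1, 171.1]
wrist_force: [-10.4, -0.1, 27.0]
finger_gap: 0.003
grip_force: 13.5
```

Run:
```python
from h import *
im,d=snap('side','d6');im2,_=snap('scene','s6')
print(bot.state()['eef_pos'],bot.state()['wrist_force'])
a=cv2.resize(im[190:270,240:330],None,fx=5,fy=6);b=cv2.resize(im2[195:275,220:290],None,fx=4.9,fy=6)
cv2.imwrite('pics/c6.png',np.hstack([a[:480,:450],b[:480,:345]]))
```

```text
[0.55721653 0.01215047 0.09180155] [-9.39537105 -0.31854698 27.10373057]
```

View pics/c6.png

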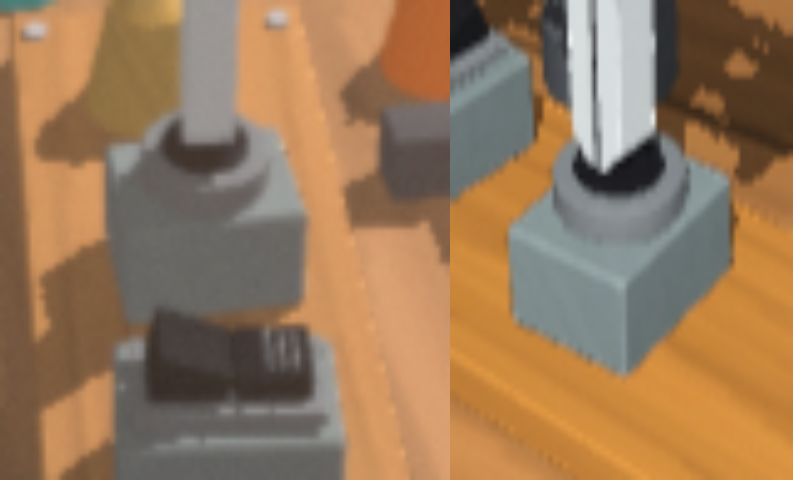

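The cap looks flush inside its collar in both views, and the fingertip is within the cap. One slightly firmer push to confirm the hard stop, then release.

Call:
move_arm --deltas '[[[255,0,0,0.001,0,0,0],[255,0,0,0.0015,0,0,0],[255,0,0,0.0015,0,0,0]]]'

```text
t: 7.27
eef_pos: [0.5573, 0.0122, 0.0916]
tool_rot: [-179.9, 0.1, 171.1]
wrist_force: [-12.8, 0.6, 34.9]
finger_gap: 0.004
grip_force: 17.1
```

Call:
move_arm --deltas '[[[255,0,0,-0.006,0,0,0],[255,0,0,-0.015,0,0,0],[255,0,0,-0.04,0,0,0],[255,0,0,-0.08,0,0,0],[255,0,0,-0.12,0,0,0]]]'

```text
t: 7.68
eef_pos: [0.5537, 0.013, 0.2041]
tool_rot: [180.0, -0.3, 171.1]
wrist_force: [0.1, 0.2, 0.3]
finger_gap: 0.004
grip_force: 0.0
```

Call:
move_arm --deltas '[[[255,0,0,0,0,0,0],[255,0,0,0,0,0,0],[255,0,0,0,0,0,0]]]'

```text
t: 7.93
eef_pos: [0.5551, 0.0128, 0.2042]
tool_rot: [180.0, -0.1, 171.1]
wrist_force: [-0.4, 0.2, -0.2]
finger_gap: 0.007
grip_force: 0.0
```

Run:
```python
from h import *
im,d=snap('side','d7');im2,_=snap('scene','s7')
for f,g in(('d1','d7'),('s1','s7'),('s6','s7'),('d6','d7')):
    A,B=cloud(load(f)),cloud(load(g))
    for z,P in((f,A),(g,B)):
        m=(np.hypot(P[...,0]-.5565,P[...,1]-.0125)<.012)&(P[...,2]>.05)&(P[...,2]<.085);print(z,m.sum(),np.median(P[m][:,2]))
a=cv2.resize(im[150:350,190:390],(400,560));b=cv2.resize(im2[160:340,120:330],(395,560))
cv2.imwrite('pics/c7.png',np.hstack([a,b]))
```

```text
d1 67 0.07542793733182207
d7 62 0.0753873408909384
s1 76 0.07336904453819271
s7 75 0.07321086651946046
s6 60 0.06937325304979763
s7 75 0.07321086651946046
d6 43 0.0699608545115461
d7 62 0.0753873408909384
```

View pics/c7.png

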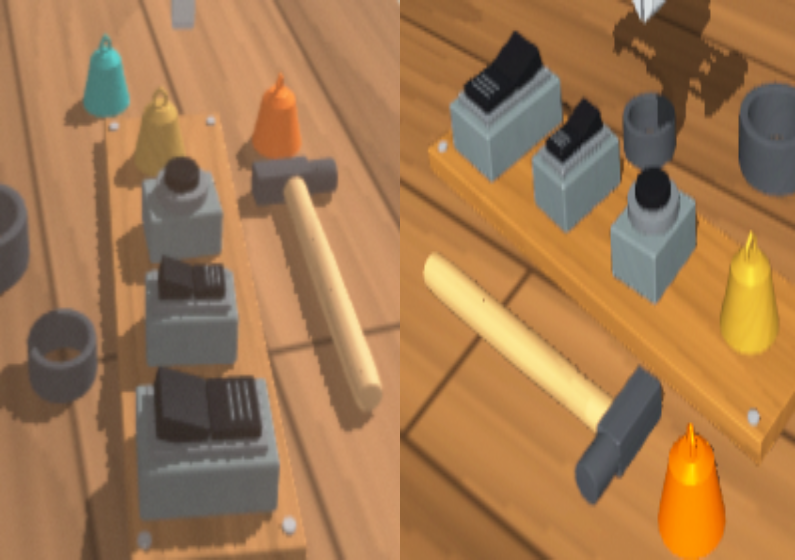

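Both rockers are over, the button is back up and nothing else moved. The button hit a hard stop at 35 N, against about 5 N for its spring.

```bash
python3 -c "
from bench import bot
print(bot.sign_off())"
```

```text
the job is handed in; nothing more can be done
None
```

The job is handed in: I pressed the large rocker, then the small one, then the start button. Both rockers stayed over, the button came back up, and the bell, hammer and collar look unmoved in the last pictures. The sign-off gave no verdict.

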